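Put the spare clamp knob away in the parts drawer

ROBOT

A 6-joint arm with a two-finger parallel gripper is mounted at the origin on a cart in front of the work surface, level with it; the furniture and walls round the work are solid. World frame = base frame: x ahead of the robot, y to its left, z up, the work surface at z = 0. Lengths are in mm, angles in rad, forces in N, time in s.
With the tool pointing down it reaches from about 375 to 975 mm from the base axis. Payload 3.8 kg.
Tool frame: the origin (TCP) lies midway between the tips of the shut fingers; the grasp point (between the pads) lies 19 mm behind it (ctrl.pinch_z is the distance from the TCP to the grasp point, in mm); z points along the fingers, y is the line along which they close (so a half turn about z gives the same grasp; the last joint's range is limited). The gripper opens to 85 mm and grips with 20 to 120 N. Pads are 22 mm wide; open, the fingers measure 114 mm over their backs; the gripper's body (76 mm by 85 mm) begins 54 mm behind the grasp point. The pads swing forward as they close: fully open they stand 13 mm farther back than shut.
Start: joints at [1.176, 0.264, 1.604, -0, 1.274, -0.037], TCP at [236.392, 632.247, 205.18] pointing down, gripper open.
Joint ranges: [-2.63, 2.63], [-0.94, 2.18], [0.31, 2.57], [-1.31, 4.45], [0, 2.66], [-2.55, 2.55]. Speed limits (rad/s): [2.57, 2.57, 3.14, 3.14, 3.14, 3.14].

INTERFACE

Orientations are given as a unit quaternion [w, x, y, z].
In Python, from rig import monitor, vision, ctrl gives the robot as it stands.
- The arm moves only by the shell command python3 -m jog 'ROWS' [FORCE]. ROWS is JSON, a list that holds one entry, the list of rows, each a list of 7 numbers: the shift along the tool's x, y, z in units of 100 mm (1.0 is 100 mm), then the turn, a rotation vector about the tool's x, y, z in units of 2 rad (1.0 is 2 rad), then the gripper's target within -1 to 1 (fully open at 1, half-way at 0, shut at -1). In form: [[[dx, dy, dz, wx, wy, wz, jaw], ...]]. A call has 1 to 12 rows; each row shifts and turns the commanded pose from where the row before left it, along the tool's axes as they then stand; what a row does not reach is not made up. A row lasts 1/10 s, in which the tool goes at most 50 mm and 8.59 degrees, less where a joint would pass 70% of its speed; a pose out of reach is approached as far as the arm can. A call with a number of a shift or a turn outside -1 to 1 is refused whole. A call with a gripper value outside its range is refused whole. The fingers move at their own pace and stop on an object; FORCE is the grip in N (left out, the last holds). Time passes only in rows, so rows that do not move let the fingers close. It gives the time, the measured TCP pose, the force, the opening and the grip force at its end, in the units of the state.
- monitor.state(): the state, without advancing time (a new reading comes with each control period).
- vision.snapshot(name): name is "scene" or "top" or "wrist"; returns the picture (420x560x3 uint8, blue, green, red); there is no depth.
- vision.camera_info(name): a dict with "mtx" (3x3 intrinsics, pixels), "dist" ([k1, k2, p1, p2, k3] as OpenCV has them; the pictures are not rectified), "view" (4x4, takes a point from world to camera coordinates). Camera axes: x right, y down, z forward; pixel columns grow to the right and rows downward; lengths in mm; the calibration is good to about 2 mm. A picture is of the moment at which its call begins: read the wrist's pose just before it. camera_info takes no time and is no camera call; for the wrist camera it gives the pose at the moment of the call.
- ctrl.finish_job(): hands the job in; it is judged then, once.
The state is a dict: "time_s": time; "joint_pos": joint angles; "joint_velocities": joint speeds; "effort": joint torques, N m; "tcp_pos": TCP position; "ee_rot": TCP orientation; "ft_force": force on the tool from outside, world axes, zero at the start; "wrist_torque": the same for the moment, N m; "gripper_width": finger opening in mm; "grip_force": force on a finger pad.
Only numpy, scipy, OpenCV 4.12 (cv2) and the standard library are available. Lean on these libraries where they do the work, as an engineer would, in place of code of your own. Each camera call takes 0.05 s, during which the arm holds its last target. There are 200 camera calls.

TASK

Put the loose black star-shaped clamp knob from the table top into the open drawer of the small grey parts cabinet, let go of it, then push the drawer fully shut.

Things in the scene. Friction and masses are not known exactly. Their poses are not given: they have to be found in the camera images.
- clamp_knob: the spare clamp knob: black plastic, seven-lobed star shape, 47 mm across and 27 mm high, about 50 g, lying flat on the table top among other small workshop things (wooden wedge, hex bolt, tape roll, ink jar, cup), up to 0.37 m to either side of the middle. Origin: centre of its underside; z up. It can be gripped across its lobes in any direction.
- parts_cabinet_drawer0 (a joint): how far the cabinet's only drawer is pulled out, in m: 0 fully shut (front flush with the cabinet), 0.15 at the outer stop; starts 0.12 to 0.145. It slides freely with about 1 N of friction and stays where it is left. The grey cabinet is fixed to the table, 200 mm wide, 220 mm deep, 85 mm high, its flat top 85 mm above the table; turned up to 0.12 rad from facing the robot.
- parts_cabinet_drawer0_handle (a point): centre of the drawer's steel bar handle, 47 mm above the table: a level round bar 11 mm thick and about 110 mm long along y, standing 35 mm in front of the drawer's front (flat, 194 mm wide, its top edge 72 mm above the table). Moves with the drawer. x points into the cabinet (the way the drawer shuts), z up.
- drawer_floor (a point): centre of the drawer's inner floor, 22 mm above the table; moves with the drawer. x points into the cabinet, y to the left, z up. The inside is 175 mm long in x, 158 mm wide in y, with walls 41 mm above the floor (rim 63 mm above the table). The drawer's front panel lies 93 to 108 mm in front (-x) of this point; the cabinet's top covers all of the drawer that has not been pulled out: what is open to above runs from x = -87 mm to x = (pull-out - 93 mm).

How it is judged (in metres and radians):
On the way:
1. the knob lies released in the drawer while the drawer is still open (more than 60 mm) (x of clamp_knob in the frame of drawer_floor between -0.085 and 0.085 m and y of clamp_knob in the frame of drawer_floor between -0.078 and 0.078 m and z of clamp_knob in the frame of drawer_floor between -0.01 and 0.04 m and value of joint parts_cabinet_drawer0 above 0.06 m and contact force between the fingers and clamp_knob below 0.1 N), for 0.2 s.
At the end, for the whole second after the job is handed in: the clamp knob rests inside the drawer (its origin within the drawer's inner walls and less than 40 mm above its floor), and the drawer is shut to within 10 mm (x of clamp_knob in the frame of drawer_floor between -0.085 and 0.085 m and y of clamp_knob in the frame of drawer_floor between -0.078 and 0.078 m and z of clamp_knob in the frame of drawer_floor between -0.01 and 0.04 m and value of joint parts_cabinet_drawer0 below 0.01 m and linear speed of clamp_knob below 0.02 m/s); the robot touches nothing.
It also fails if it takes over 48 s, if anything falls off the work surface, if the arm or the gripper's body presses on something with over 40 N, if the wrist force passes 120 N, or if a joint passes its speed limit or range.

## Working session

There is one attempt and no reset: what is moved stays moved. The work goes in short steps, Python scripts to look and compute and a shell command to move; the robot and the scene stay as the last step left them, time stands still between calls to the robot, and variables do not carry over. Pictures are saved under pics/ and viewed, at most 10 in all, crops included, and the job is handed in when it is done.

```bash
mkdir -p pics
cat > h.py <<'E'
import numpy as np, cv2
from rig import monitor, vision, ctrl
from scipy.spatial.transform import Rotation as R
def ray(name,uv,z,info=None):
    c=info or vision.camera_info(name); V=np.array(c["view"]);K=np.array(c["mtx"]);d=np.array(c["dist"])
    p=cv2.undistortPoints(np.array(uv,float).reshape(-1,1,2),K,d).reshape(-1,2)
    D=np.c_[p,np.ones(len(p))]@V[:3,:3]; C=-V[:3,:3].T@V[:3,3]
    return C+D*((z-C[2])/D[:,2])[:,None]
def rot():
    w,x,y,z=monitor.state()["ee_rot"]; return R.from_quat([x,y,z,w])
def totool(v): return rot().inv().apply(v)
E
python3 - <<'E'
from h import *
for n in("top","scene"): cv2.imwrite(f"pics/{n}0.png",vision.snapshot(n))
s=monitor.state();print(s["tcp_pos"],s["ee_rot"],s["time_s"],rot().as_matrix().round(3))
E
```

```text
[236.10047466 631.6035469  203.97730112] [-2.23685813e-04  1.77920053e-01  9.84044425e-01 -9.87157691e-04] 0.1 [[-0.937  0.35  -0.001]
 [ 0.35   0.937 -0.002]
 [ 0.    -0.002 -1.   ]]
```

View pics/top0.png

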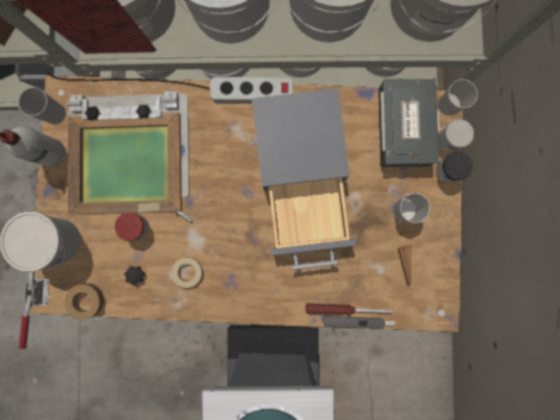

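View pics/scene0.png

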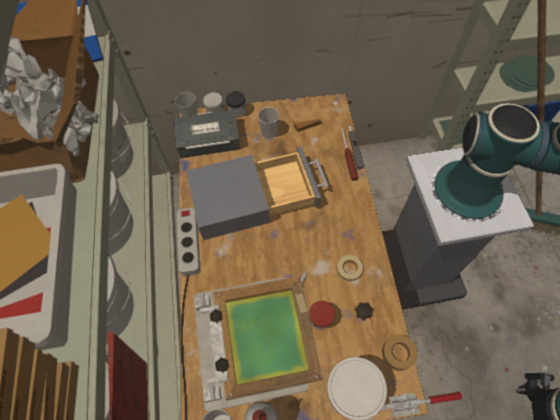

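The top view shows the loose knob at (134,275), the cabinet top with front corners (264,187) and (347,181), and the drawer front near row 247 with the handle bar at about (315,265). The scene view agrees: knob at (364,311), and the arm is off to the left side, clear of the table.

Run:
```python
from h import *
im=cv2.imread("pics/top0.png")
def dark(im,c,r,t=60):
    g=im.max(2); m=np.zeros_like(g); x,y=c; m[y-r:y+r,x-r:x+r]=(g[y-r:y+r,x-r:x+r]<t)*255
    n,l,s,cc=cv2.connectedComponentsWithStats(m); k=1+s[1:,4].argmax(); return cc[k],s[k]
for n,c in(("top",(134,275)),("scene",(364,311))):
    cc,s=dark(cv2.imread(f"pics/{n}0.png"),c,17); print(n,cc,s,ray(n,[cc],14).round(1))
print("cab",ray("top",[(254,97),(340,90),(347,181),(264,187)],85).round())
print("front top edge",ray("top",[(272,249),(352,243)],72).round())
print("handle ends",ray("top",[(294,267),(337,264)],47).round())
print("others",ray("top",[(187,272),(130,227),(84,301),(70,213),(180,213)],20).round())
```

```text
top [135.23809524 275.53968254] [126 268  18  16 189] [[430. 317.  14.]]
scene [364.36893204 310.31067961] [356 304  16  16 103] [[429.5 319.1  14. ]]
cab [[ 841.   22.   85.]
 [ 855. -175.   85.]
 [ 644. -187.   85.]
 [ 633.    1.   85.]]
front top edge [[ 493.  -15.   72.]
 [ 504. -198.   72.]]
handle ends [[ 449.  -66.   47.]
 [ 455. -166.   47.]]
others [[438. 190.  20.]
 [547. 328.  20.]
 [370. 439.  20.]
 [583. 476.  20.]
 [580. 207.  20.]]
```

Run:
```python
import cv2
a=cv2.imread("pics/top0.png")
cv2.imwrite("pics/crop1.png",cv2.resize(a[170:290,240:370],None,fx=5,fy=5,interpolation=cv2.INTER_CUBIC)[:600])
```

```text
(no output)
```

View pics/crop1.png

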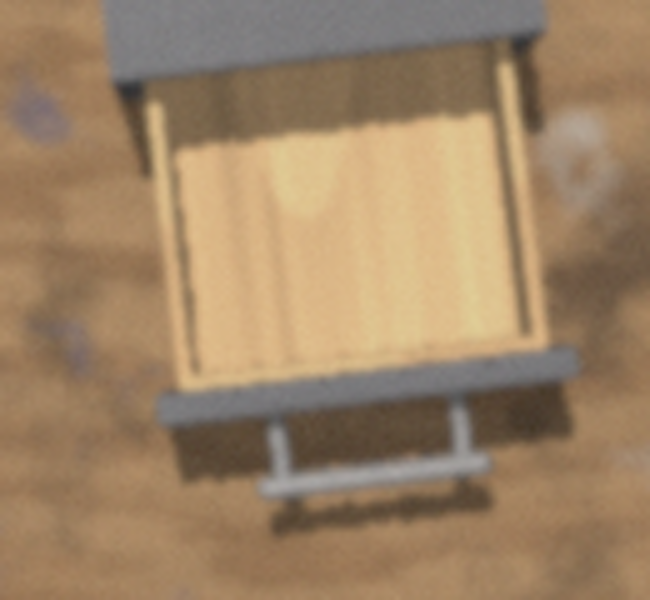

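The crop shows the handle bar from full-image (292.4,268) to (338,262.6), and the drawer is open and empty. I'm moving above the knob and aligning the gripper with the drawer.

```bash
python3 -m jog '[[[-0.365,-0.283,0,0,0,0,1],[-0.365,-0.283,0,0,0,0,1],[-0.365,-0.283,0,0,0,0,1],[-0.365,-0.283,0,0,0,0,1],[-0.365,-0.283,0,0,0,0,1],[-0.365,-0.283,0,0,0,0,1],[-0.365,-0.283,0,0,0,0,1],[-0.365,-0.283,0,0,0,0,1],[0,0,0.2,0,0,-0.057,1],[0,0,0.2,0,0,-0.057,1],[0,0,0.2,0,0,-0.057,1],[0,0,0.2,0,0,-0.057,1]]]' 40
python3 -m jog '[[[0,0,0,0,0,0,1],[0,0,0,0,0,0,1]]]'
python3 - <<'E'
from h import *
i=vision.camera_info("wrist");im=vision.snapshot("wrist");cv2.imwrite("pics/w1.png",im)
s=monitor.state();print(s["tcp_pos"],s["gripper_width"],rot().as_matrix().round(3),s["joint_pos"])
V=np.array(i["view"]);K=np.array(i["mtx"])
uv,_=cv2.projectPoints(np.array([[430.,318,14]]),cv2.Rodrigues(V[:3,:3])[0],V[:3,3],K,np.array(i["dist"]));print("expected",uv)
g=(im.max(2)<55).astype(np.uint8);n,l,st,cc=cv2.connectedComponentsWithStats(g)
for k in range(1,n):
    if st[k,4]>300: print(cc[k],st[k],ray("wrist",[cc[k]],14,i).round(1))
h=ray("top",[(292.4,268),(338,262.6)],47);print(h,h.mean(0))
E
```

```text
time_s: 1.3
tcp_pos: [430.4, 317.3, 124.0]
ee_rot: [-0.0, -0.051, 0.999, -0.0]
ft_force: [-0.3, 0.9, 0.4]
gripper_width: 85.8
grip_force: 0.0
time_s: 1.5
tcp_pos: [430.2, 317.6, 124.8]
ee_rot: [-0.001, -0.048, 0.999, -0.0]
ft_force: [0.6, 0.1, -0.0]
gripper_width: 85.8
grip_force: 0.0
[430.92846641 318.16020649 125.79973691] 85.17980696321737 [[-0.995 -0.096  0.   ]
 [-0.096  0.995  0.   ]
 [-0.     0.    -1.   ]] [ 5.89491516e-01  6.54957772e-02  1.98610098e+00 -2.25274701e-05
  1.08944514e+00 -1.07718609e+00]
expected [[[278.42301137 202.58727192]]]
[165.75695197   9.45323221] [  86    0  149   25 2769] [[293.  223.1  14. ]]
[283.7246647  376.23278403] [    0   280   560   140 33254] [[605.5 339.9  14. ]]
[[ 447.11354545  -61.90846202   47.        ]
 [ 458.40445358 -168.31658318   47.        ]] [ 452.75899952 -115.1125226    47.        ]
```

View pics/w1.png

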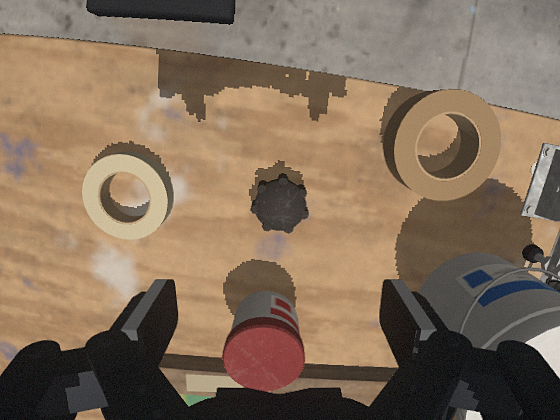

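The wrist view shows the knob at (280,204), within 2 px of where I predicted it, and the jar is clear of the gripper. Next I descend and grip.

```bash
python3 -m jog '[[[0,0.01,0.3,0,0,0,1],[0,0,0.3,0,0,0,1],[0,0,0.3,0,0,0,1],[0,0,0.2,0,0,0,1],[0,0,0.12,0,0,0,1],[0,0,0,0,0,0,1],[0,0,0,0,0,0,-1],[0,0,0,0,0,0,-1],[0,0,0,0,0,0,-1],[0,0,0,0,0,0,-1],[0,0,0,0,0,0,-1],[0,0,0,0,0,0,-1]]]' 40
python3 -m jog '[[[0,0,0,0,0,0,-1],[0,0,0,0,0,0,-1],[0,0,0,0,0,0,-1],[0,0,0,0,0,0,-1]]]'
```

```text
time_s: 2.75
tcp_pos: [430.6, 319.0, 3.4]
ee_rot: [0.0, -0.049, 0.999, 0.0]
ft_force: [-0.4, -0.8, 0.1]
gripper_width: 0.1
grip_force: 0.0
time_s: 3.15
tcp_pos: [430.5, 318.9, 3.1]
ee_rot: [-0.0, -0.049, 0.999, -0.0]
ft_force: [-1.0, -0.1, 0.2]
gripper_width: -0.1
grip_force: 0.0
```

The jaws shut fully on nothing, so I'll lift a little and look.

```bash
python3 -m jog '[[[0,0,-0.3,0,0,0,-1],[0,0,-0.4,0,0,0,-1],[0,0,-0.4,0,0,0,1],[0,0,-0.1,0,0,0,1],[0,0,0,0,0,0,1],[0,0,0,0,0,0,1],[0,0,0,0,0,0,1]]]'
python3 - <<'E'
from h import *
i=vision.camera_info("wrist");im=vision.snapshot("wrist");cv2.imwrite("pics/w2.png",im);print(monitor.state()["tcp_pos"])
t=vision.snapshot("top");cv2.imwrite("pics/top1.png",t)
print(ray("wrist",[(280,204)],14,i))
E
```

```text
time_s: 3.85
tcp_pos: [429.0, 317.9, 120.8]
ee_rot: [-0.002, -0.049, 0.999, -0.001]
ft_force: [-1.0, -0.6, -0.5]
gripper_width: 72.2
grip_force: 0.0
[429.02768936 317.90861024 120.80910143]
[[428.58374506 319.39571257  14.        ]]
```

View pics/w2.png

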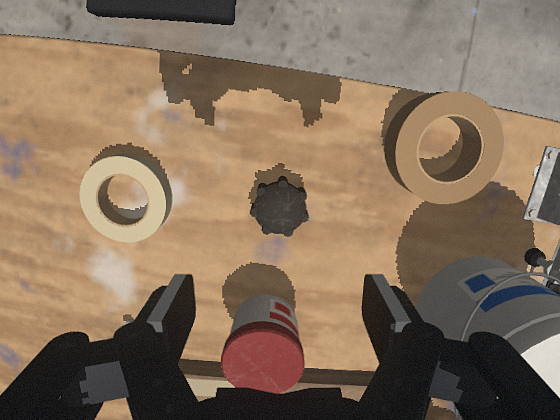

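Run:
```python
from h import *
s=monitor.state();t=np.array(s["tcp_pos"],float);Rm=rot().as_matrix()
P=np.array([t,t-Rm[:,2]*13,t-Rm[:,2]*13+Rm[:,1]*42,t-Rm[:,2]*13-Rm[:,1]*42,[429,319,14]])
for n in("wrist","top","scene"):
    i=vision.camera_info(n);V=np.array(i["view"])
    print(n,cv2.projectPoints(P,cv2.Rodrigues(V[:3,:3])[0],V[:3,3],np.array(i["mtx"]),np.array(i["dist"]))[0].reshape(-1,2).round().tolist(),(-V[:3,:3].T@V[:3,3]).round())
a=cv2.resize(cv2.imread("pics/top1.png")[180:420,40:300],None,fx=2.4,fy=2.4)
cv2.imwrite("pics/c2.png",a)
```

```text
wrist [[278.0, 260.0], [278.0, 271.0], [364.0, 271.0], [191.0, 271.0], [279.0, 204.0]] [353. 311. 290.]
top [[118.0, 281.0], [115.0, 281.0], [96.0, 283.0], [135.0, 279.0], [134.0, 276.0]] [ 523.  -37. 1025.]
scene [[371.0, 298.0], [372.0, 296.0], [378.0, 313.0], [366.0, 280.0], [365.0, 310.0]] [ 682.  592. 1148.]
```

View pics/c2.png

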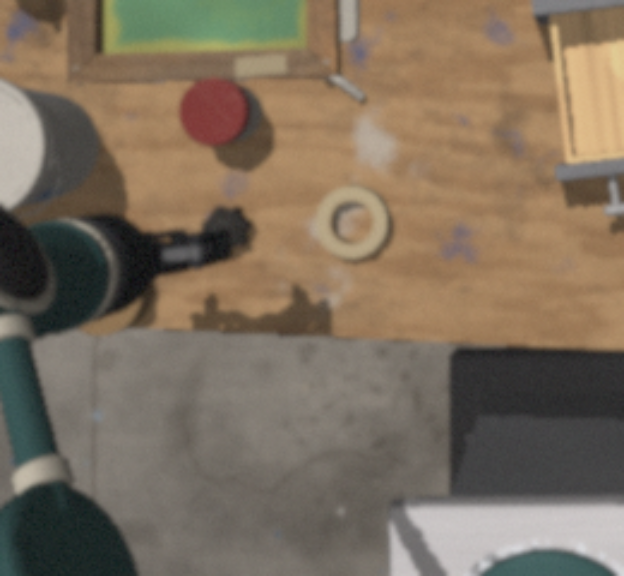

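The projected fingertip (135,279) matches its position in the picture, and the knob still appears to lie at (429,319). I'll go down again, close in stages and save wrist frames at each stage.

```bash
cat > snap.py <<'E'
import sys; from h import *
cv2.imwrite(f"pics/{sys.argv[1]}.png",vision.snapshot("wrist"))
cv2.imwrite(f"pics/{sys.argv[1]}s.png",vision.snapshot("scene"))
E
python3 -m jog '[[[0,0.01,0.3,0,0,0,1],[0,0,0.3,0,0,0,1],[0,0,0.3,0,0,0,1],[0,0,0.2,0,0,0,1],[0,0,0.09,0,0,0,1],[0,0,0,0,0,0,1],[0,0,0,0,0,0,1]]]' 40; python3 snap.py d1
python3 -m jog '[[[0,0,0,0,0,0,-1],[0,0,0,0,0,0,-1],[0,0,0,0,0,0,-1]]]'
python3 snap.py d2
python3 -m jog '[[[0,0,0,0,0,0,-1],[0,0,0,0,0,0,-1],[0,0,0,0,0,0,-1]]]'
python3 snap.py d3
python3 - <<'E'
import cv2,numpy as np
r=lambda n:cv2.imread(f"pics/{n}.png")
a=np.hstack([r(n)[140:420,140:420] for n in("d1","d3")])
b=np.hstack([cv2.resize(r(n)[270:340,320:390],(280,280)) for n in("d1s","d3s")])
cv2.imwrite("pics/m1.png",np.vstack([a,b]))
E
```

```text
time_s: 4.65
tcp_pos: [430.8, 320.2, 4.5]
ee_rot: [0.0, -0.049, 0.999, 0.0]
ft_force: [0.6, 0.5, -0.5]
gripper_width: 85.5
grip_force: 0.0
time_s: 5.05
tcp_pos: [430.9, 320.2, 4.9]
ee_rot: [0.001, -0.049, 0.999, 0.0]
ft_force: [0.5, 0.5, 0.3]
gripper_width: 43.7
grip_force: 0.0
time_s: 5.45
tcp_pos: [430.3, 319.9, 4.1]
ee_rot: [-0.0, -0.049, 0.999, -0.0]
ft_force: [-0.0, 0.3, -0.3]
gripper_width: -0.1
grip_force: 0.0
```

View pics/m1.png

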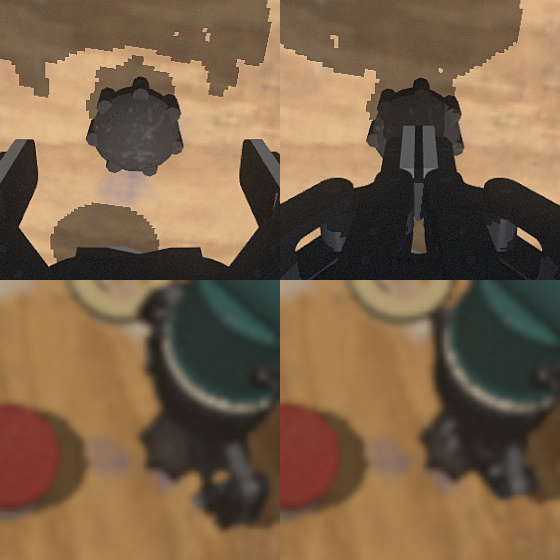

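Run:
```python
from h import *
i=vision.camera_info("wrist");V=np.array(i["view"]);C=-V[:3,:3].T@V[:3,3];print(C,V[:3,2]if 0 else V[2,:3],i["mtx"][0][0],i["dist"])
t=np.array(monitor.state()["tcp_pos"]);print(t)
P=np.array([[x,y,z] for x,y in((429,319),(429,319-23.5),(429,319+23.5)) for z in(0.,14,27,-30)]+[t])
print(cv2.projectPoints(P,cv2.Rodrigues(V[:3,:3])[0],V[:3,3],np.array(i["mtx"]),np.array(i["dist"]))[0].reshape(-1,2).round(1))
for n in("w1","w2","d1"):
    im=cv2.imread(f"pics/{n}.png");g=(im.max(2)<75).astype(np.uint8);g[:,:200]=0;g[:,360:]=0;g[:150]=0
    N,l,st,cc=cv2.connectedComponentsWithStats(g)
    for k in range(1,N):
        if st[k,4]>800: print(n,cc[k].round(1),st[k])
```

```text
[353.22530965 312.77970395 172.44029169] [ 0.30067626  0.02911218 -0.95328184] 355.6555085442313 [-0.0940967  0.         0.         0.         0.       ]
[430.36957837 319.87959502   4.11733781]
[[276.1 254. ]
 [276.  265.6]
 [275.8 278. ]
 [276.4 234. ]
 [231.7 250. ]
 [228.1 261.3]
 [224.3 273.4]
 [237.8 230.5]
 [320.3 258. ]
 [323.4 269.7]
 [326.8 282.4]
 [314.8 237.5]
 [277.5 259.8]]
w1 [279.5 203. ] [ 251  173   57   60 2190]
w1 [279.1 405. ] [ 200  388  160   32 4522]
w2 [279.1 205.9] [ 250  176   58   60 2194]
w2 [279.1 405. ] [ 200  388  160   32 4522]
d1 [273.2 258.1] [ 226  217   97   98 3983]
d1 [278.7 404.9] [ 200  387  160   33 4574]
```

By the calibration the shut tips should be inside the knob, yet the picture shows them in front of it and the force reads zero. I'll probe downward gently to find the true height.

```bash
python3 -m jog '[[[0,0,0.03,0,0,0,-1],[0,0,0,0,0,0,-1]]]'|grep -E "tcp|ft_f"
python3 - <<'E'
import cv2,numpy as np
r=lambda n:cv2.imread(f"pics/{n}.png")
cv2.imwrite("pics/m2.png",np.hstack([cv2.resize(r(n)[190:340,200:350],(400,400),interpolation=cv2.INTER_CUBIC) for n in("d2","d3")]))
E
python3 -m jog '[[[0,0,0.03,0,0,0,-1],[0,0,0,0,0,0,-1]]]'|grep -E "tcp|ft_f"
```

```text
tcp_pos: [430.5, 319.9, 0.9]
ft_force: [-0.2, -0.8, 1.0]
tcp_pos: [431.2, 320.4, 0.7]
ft_force: [-4.3, -3.0, 16.8]
```

View pics/m2.png

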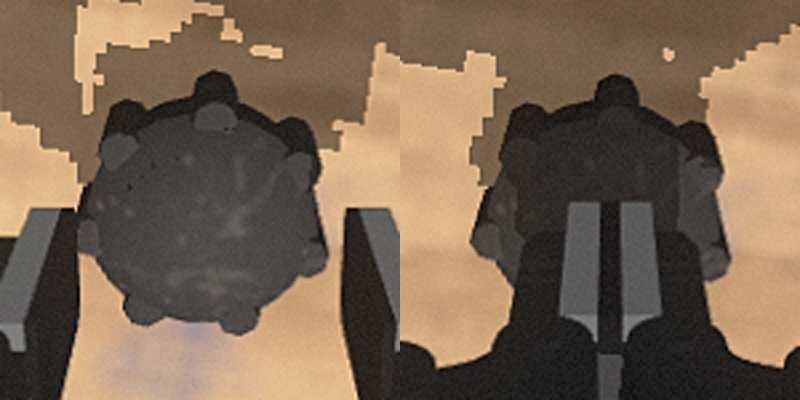

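The shut tips rest on top of the knob at a reported z of 0.7, so the tips are really about 26 mm higher than reported. I'll back off, open, and descend below the reported zero in guarded steps.

```bash
python3 -m jog '[[[0,0,-0.2,0,0,0,-1],[0,0,-0.2,0,0,0,1],[0,0,0,0,0,0,1],[0,0,0,0,0,0,1],[0,0,0,0,0,0,1],[0,0,0,0,0,0,1],[0,0,0,0,0,0,1],[0,0,0.2,0,0,0,1],[0,0,0.2,0,0,0,1],[0,0,0,0,0,0,1]]]'|grep -E "tcp|ft_f|width"
python3 -m jog '[[[0,0,0.05,0,0,0,1],[0,0,0,0,0,0,1]]]'|grep -E "tcp|ft_f"
python3 -m jog '[[[0,0,0.05,0,0,0,1],[0,0,0,0,0,0,1]]]'|grep -E "tcp|ft_f"
```

```text
tcp_pos: [427.7, 318.0, -4.9]
ft_force: [0.4, -1.3, -0.2]
gripper_width: 85.6
tcp_pos: [430.5, 320.0, -6.8]
ft_force: [0.1, 1.1, -0.4]
tcp_pos: [430.5, 320.0, -11.7]
ft_force: [-0.9, 0.4, -0.6]
```

```bash
python3 -m jog '[[[0,0,0.03,0,0,0,1],[0,0,0,0,0,0,1]]]'|grep -E "tcp|ft_f"
python3 -m jog '[[[0,0,0.03,0,0,0,1],[0,0,0,0,0,0,1]]]'|grep -E "tcp|ft_f"
python3 -m jog '[[[0,0,0.03,0,0,0,1],[0,0,0,0,0,0,1]]]'|grep -E "tcp|ft_f"
```

```text
tcp_pos: [430.3, 319.8, -14.9]
ft_force: [-0.1, -0.6, 0.2]
tcp_pos: [430.2, 319.7, -18.1]
ft_force: [-0.2, -0.0, -0.8]
tcp_pos: [430.1, 319.7, -21.2]
ft_force: [-0.7, -0.5, 0.2]
```

```bash
python3 -m jog '[[[0,0,0,0,0,0,-1],[0,0,0,0,0,0,-1],[0,0,0,0,0,0,-1],[0,0,0,0,0,0,-1],[0,0,0,0,0,0,-1],[0,0,0,0,0,0,-1]]]' 40
python3 -m jog '[[[0,0,-0.1,0,0,0,-1],[0,0,-0.2,0,0,0,-1],[0,0,-0.3,0,0,0,-1],[0,0,-0.4,0,0,0,-1],[0,0,-0.4,0,0,0,-1],[0,0,0,0,0,0,-1]]]'
```

```text
time_s: 8.55
tcp_pos: [430.9, 320.2, -20.3]
ee_rot: [0.0, -0.049, 0.999, 0.0]
ft_force: [-0.7, -0.4, 3.8]
gripper_width: 44.9
grip_force: 40.6
time_s: 9.15
tcp_pos: [434.5, 322.7, 126.3]
ee_rot: [0.005, -0.049, 0.999, 0.003]
ft_force: [0.9, 0.2, 0.2]
gripper_width: 45.1
grip_force: 40.9
```

The knob is gripped and lifted. Carrying it over the drawer.

```bash
python3 -m jog '[[[-0.086,-0.435,0,0,0,0,-1],[-0.086,-0.435,0,0,0,0,-1],[-0.086,-0.435,0,0,0,0,-1],[-0.086,-0.435,0,0,0,0,-1],[-0.086,-0.435,0,0,0,0,-1],[-0.086,-0.435,0,0,0,0,-1],[-0.086,-0.435,0,0,0,0,-1],[-0.086,-0.435,0,0,0,0,-1],[-0.086,-0.435,0,0,0,0,-1],[-0.086,-0.435,0,0,0,0,-1],[0,0,0,0,0,0,-1],[0,0,0,0,0,0,-1]]]'
python3 - <<'E'
from h import *
w=vision.snapshot("wrist");t=vision.snapshot("top");cv2.imwrite("pics/w3.png",w)
cv2.imwrite("pics/m3.png",np.hstack([cv2.resize(w,(400,300)),cv2.resize(t[140:290,200:400],(400,300))]))
E
```

```text
time_s: 10.35
tcp_pos: [557.9, -105.3, 118.3]
ee_rot: [-0.001, -0.048, 0.999, 0.0]
ft_force: [-0.7, 0.5, -0.5]
gripper_width: 44.9
grip_force: 41.0
```

View pics/m3.png

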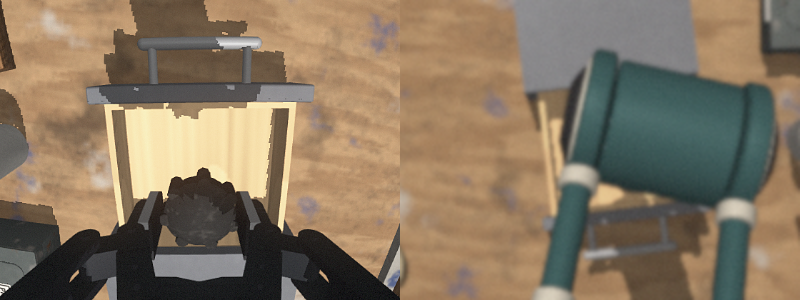

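The wrist view shows the knob held centred between the drawer's walls, behind the front panel. I'm lowering in guarded steps.

```bash
python3 -m jog '[[[0,0,0.25,0,0,0,-1],[0,0,0.25,0,0,0,-1],[0,0,0.2,0,0,0,-1],[0,0,0.1,0,0,0,-1],[0,0,0,0,0,0,-1]]]'|grep -E "tcp|ft_f"
python3 -m jog '[[[0,0,0.1,0,0,0,-1],[0,0,0.1,0,0,0,-1],[0,0,0,0,0,0,-1]]]'|grep -E "tcp|ft_f"
python3 -m jog '[[[0,0,0.05,0,0,0,-1],[0,0,0.04,0,0,0,-1],[0,0,0,0,0,0,-1]]]'
```

```text
tcp_pos: [556.7, -102.9, 37.4]
ft_force: [-0.4, -0.0, -0.5]
tcp_pos: [557.7, -104.2, 18.1]
ft_force: [-1.2, 1.0, -0.9]
time_s: 11.55
tcp_pos: [558.3, -104.6, 9.7]
ee_rot: [-0.0, -0.049, 0.999, 0.0]
ft_force: [0.2, -0.1, -0.4]
gripper_width: 44.8
grip_force: 41.1
```

```bash
python3 -m jog '[[[0,0,0.05,0,0,0,-1],[0,0,0,0,0,0,-1],[0,0,0,0,0,0,0.6],[0,0,0,0,0,0,0.6],[0,0,0,0,0,0,0.6],[0,0,0,0,0,0,0.6]]]'|grep -E "tcp|ft_f|width|grip_f"
python3 -m jog '[[[0,0,-0.1,0,0,0,0.6],[0,0,-0.2,0,0,0,0.6],[0,0,-0.4,0,0,0,0.6],[0,0,-0.4,0,0,0,0.6],[0,0,-0.3,0,0,0,0.6],[0.4,0,0,0,0,0,0.6],[0.4,0,0,0,0,0,-1],[0.4,0,0,0,0,0,-1],[0.4,0,0,0,0,0,-1],[0.4,0,0,0,0,0,-1],[0,0,0,0,0,0,-1]]]'
python3 - <<'E'
from h import *
i=vision.camera_info("wrist");w=vision.snapshot("wrist");t=vision.snapshot("top");cv2.imwrite("pics/w4.png",w)
cv2.imwrite("pics/m4.png",np.hstack([cv2.resize(w,(400,300)),cv2.resize(t[140:290,200:400],(400,300))]))
E
```

```text
tcp_pos: [558.9, -104.6, 5.4]
ft_force: [-0.5, -0.0, -0.5]
gripper_width: 68.1
grip_force: 0.0
time_s: 13.25
tcp_pos: [355.2, -123.7, 144.8]
ee_rot: [-0.001, -0.048, 0.999, 0.0]
ft_force: [0.9, 0.7, -1.0]
gripper_width: 0.4
grip_force: 0.0
```

View pics/m4.png

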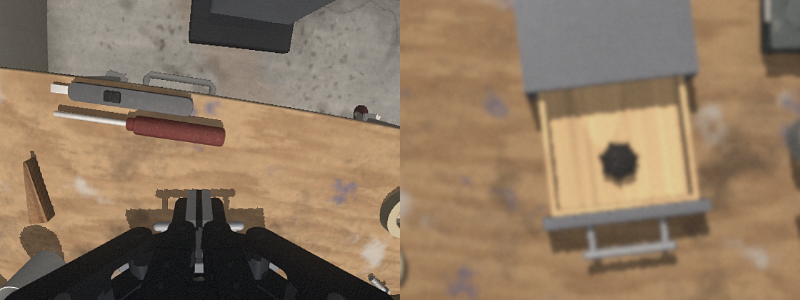

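The top view shows the knob lying flat and released in the middle of the open drawer, around crop pixel (619,160). Next I bring the shut fingers down in front of the handle bar.

```bash
python3 -m jog '[[[-0.28,0,0,0,0,0,-1],[-0.28,0,0,0,0,0,-1],[0,0,0.4,0,0,0,-1],[0,0,0.4,0,0,0,-1],[0,0,0.35,0,0,0,-1],[0,0,0.25,0,0,0,-1],[0,0,0,0,0,0,-1],[0,0,0,0,0,0,-1]]]'|grep -E "tcp|ft_f"
python3 -m jog '[[[-0.1,0,0,0,0,0,-1],[-0.1,0,0,0,0,0,-1],[-0.1,0,0,0,0,0,-1],[-0.1,0,0,0,0,0,-1],[-0.1,0,0,0,0,0,-1],[-0.1,0,0,0,0,0,-1],[-0.1,0,0,0,0,0,-1],[-0.1,0,0,0,0,0,-1],[-0.1,0,0,0,0,0,-1],[0,0,0,0,0,0,-1]]]'|grep -E "tcp|ft_f"
```

```text
tcp_pos: [416.5, -118.6, 5.4]
ft_force: [0.2, 0.4, 0.3]
tcp_pos: [507.1, -109.9, 5.5]
ft_force: [0.2, 0.3, 0.9]
```

```bash
python3 -m jog '[[[-0.1,0,0,0,0,0,-1],[-0.1,0,0,0,0,0,-1],[-0.1,0,0,0,0,0,-1],[-0.1,0,0,0,0,0,-1],[-0.05,0,0,0,0,0,-1]]]'|grep -E "tcp|ft_f"
python3 - <<'E'
from h import *
t=vision.snapshot("top");cv2.imwrite("pics/t5.png",t);g=t[175:260,240:370].astype(int)
m=((g[...,2]-g[...,0])>70)&(g[...,2]>190);print("bright drawer px",m.sum(),np.where(m.any(1))[0][[0,-1]]+175 if m.any() else "")
E
python3 -m jog '[[[-0.04,0,0,0,0,0,-1],[-0.04,0,0,0,0,0,-1],[0,0,0,0,0,0,-1]]]'|grep -E "tcp|ft_f"
```

```text
tcp_pos: [551.3, -105.5, 5.4]
ft_force: [-1.8, 1.4, -0.2]
bright drawer px 74 [183 197]
tcp_pos: [558.6, -104.8, 5.5]
ft_force: [0.4, -0.7, 0.4]
```

```bash
for k in 1 2; do :; done
python3 -m jog '[[[-0.04,0,0,0,0,0,-1],[0,0,0,0,0,0,-1]]]'|grep -E "tcp|ft_f"
python3 -m jog '[[[-0.04,0,0,0,0,0,-1],[0,0,0,0,0,0,-1]]]'|grep -E "tcp|ft_f"
python3 -m jog '[[[-0.03,0,0,0,0,0,-1],[0,0,0,0,0,0,-1]]]'|grep -E "tcp|ft_f"
```

```text
tcp_pos: [562.3, -104.3, 5.4]
ft_force: [0.6, 0.8, 0.5]
tcp_pos: [566.3, -103.9, 5.3]
ft_force: [0.0, -0.3, -0.7]
tcp_pos: [569.0, -103.6, 5.2]
ft_force: [0.5, -0.4, 0.4]
```

```bash
python3 -m jog '[[[-0.03,0,0,0,0,0,-1],[0,0,0,0,0,0,-1]]]'|grep -E "tcp|ft_f"
python3 -m jog '[[[-0.03,0,0,0,0,0,-1],[0,0,0,0,0,0,-1]]]'|grep -E "tcp|ft_f"
python3 -m jog '[[[-0.03,0,0,0,0,0,-1],[0,0,0,0,0,0,-1]]]'|grep -E "tcp|ft_f"
```

```text
tcp_pos: [572.0, -103.2, 5.2]
ft_force: [0.4, 0.6, -0.7]
tcp_pos: [575.0, -103.0, 5.2]
ft_force: [0.2, -0.9, -0.5]
tcp_pos: [578.1, -102.7, 5.3]
ft_force: [0.3, 0.6, 0.6]
```

```bash
python3 -m jog '[[[-0.03,0,0,0,0,0,-1],[0,0,0,0,0,0,-1]]]'|grep -E "tcp|ft_f"
python3 -m jog '[[[-0.03,0,0,0,0,0,-1],[0,0,0,0,0,0,-1]]]'|grep -E "tcp|ft_f"
python3 -m jog '[[[-0.03,0,0,0,0,0,-1],[0,0,0,0,0,0,-1]]]'|grep -E "tcp|ft_f"
```

```text
tcp_pos: [580.0, -102.4, 5.0]
ft_force: [-3.1, -0.2, 1.2]
tcp_pos: [579.9, -102.3, 4.8]
ft_force: [-11.4, -1.8, 8.1]
tcp_pos: [579.8, -102.2, 4.4]
ft_force: [-18.9, -3.0, 14.4]
```

The fingers have hit a hard stop, so the drawer looks shut. I'll back away and check the handle position numerically.

```bash
python3 -m jog '[[[0.1,0,0,0,0,0,-1],[0.2,0,0,0,0,0,-1],[0.4,0,0,0,0,0,-1],[0.4,0,-0.2,0,0,0,-1],[0.3,0,-0.3,0,0,0,-1],[0,0,-0.3,0,0,0,-1],[0.4,0,-0.3,0,0,0,-1],[0.4,0,0,0,0,0,-1],[0,0.45,0,0,0,0,-1],[0,0.45,0,0,0,0,-1],[0,0.45,0,0,0,0,-1],[0,0.45,0,0,0,0,-1]]]'|grep -E "tcp|ft_f"
python3 - <<'E'
from h import *
t=vision.snapshot("top");cv2.imwrite("pics/t6.png",t)
g=t[175:270,240:380].astype(int);m=((g[...,2]-g[...,0])>70)&(g[...,2]>190);print("bright",m.sum())
# profile of saturation along column near the middle: grey (panel/bar) vs wood
for c in (300,305,318,330): print(c,"".join("#" if np.ptp(t[r,c].astype(int))<22 else "." for r in range(160,270)))
for r in (186,190,194,198,202,206,210): print(r,ray("top",[(312,r)],47).round())
E
```

```text
tcp_pos: [350.6, 57.1, 116.0]
ft_force: [1.1, -0.4, 0.0]
bright 0
300 ###############################...........######..............................................................
305 ###############################..........######...............................................................
318 ##############################..........#####.................................................................
330 ############################............##....................................................................
186 [[ 638. -110.   47.]]
190 [[ 629. -110.   47.]]
194 [[ 620. -110.   47.]]
198 [[ 610. -110.   47.]]
202 [[ 601. -110.   47.]]
206 [[ 591. -110.   47.]]
210 [[ 582. -110.   47.]]
```

```bash
python3 -c "
from rig import ctrl,monitor
print(monitor.state()['time_s']);print(ctrl.finish_job())"
```

```text
19.05
the job is handed in; nothing more can be done
None
```

The knob was released in the open drawer and the drawer was then pushed to its stop. I handed the job in at 19 s with the arm clear; the final top picture shows the handle where a shut drawer puts it, and the interface returned no verdict.

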